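Open the spring-lid stamp box and set out the hand stamp

ROBOT

A 7-joint arm with a two-finger parallel gripper is mounted at the origin on the work surface. World frame = base frame: x ahead of the robot, y to its left, z up, the work surface at z = 0. Lengths are in m, angles in rad, forces in N, time in s.
With the tool pointing down it reaches from about 0.35 to 0.9 m from the base axis. Payload 8.1 kg.
Tool frame: the origin (TCP) lies at the very end of the fingers, on their centre line; the grasp point (between the pads) lies grip_point_offset behind it (grip_point_offset is the distance from the TCP to the grasp point, in m); z points along the fingers, y is the direction in which the jaws open and shut (so a half turn about z gives the same grasp; the last joint's range is limited). The gripper opens to 92 mm and grips with 3 to 60 N. Pads are 19 mm wide; open, the fingers measure 130 mm over their backs; the gripper's body (75 mm by 190 mm) begins 47 mm behind the grasp point.
Start: joints at [1.202, 0.434, 0.025, 1.573, -0.012, 1.134, -0.075], TCP at [0.164, -0.603, 0.227] pointing down, gripper open.
Joint ranges: [-2.62, 2.62], [-0.44, 2.09], [-1.27, 1.32], [0.08, 2.57], [-1.32, 4.46], [0.12, 2], [-2.74, 2.74]. Speed limits (rad/s): [2.22, 2.22, 3.01, 3.01, 3.14, 3.14, 3.14].

INTERFACE

Orientations are given as a rotation vector (axis times angle).
In Python, from cell import * gives the robot as it stands.
- The arm moves only by the tool drive_tool, never from a script. Its argument "increments" is a list of rows, each an object of numbers: "grip": the gripper's target within -1 to 1 (shut at 1, half-way at 0, fully open at -1); "tx", "ty", "tz": the shift along the world's x, y, z normalised to -1 to 1, where 1 is 400 mm; "turn": the turn about the world's z normalised to -1 to 1, where 1 is 60 degrees. In form: [{"grip": .., "tx": .., "ty": .., "tz": .., "turn": ..}, ...]. A call has 1 to 20 rows; each row is the pose to reach, as a shift and turn from the pose measured when the call began; what a row does not reach only later rows make up. A row lasts 1/10 s, in which the tool goes at most 50 mm and 8.59 degrees, less where a joint would pass 70% of its speed; a pose out of reach is approached as far as the arm can. A call with a number of a shift or a turn outside -1 to 1 is refused whole. A call with a gripper value outside its range is refused whole. The fingers move at their own pace and stop on an object; "newtons" is the grip in N (left out, the last holds). Time passes only in rows, so rows that repeat a pose let the fingers close. It gives the time, the measured TCP pose, the force and the opening at its end, in the units of the state.
- observe(): the state, without advancing time (a new reading comes with each control period).
- get_image(name): name is "scene" or "side" or "wrist"; returns the picture (384x512x3 uint8, red, green, blue); there is no depth.
- camera_info(name): a dict with "fx", "fy", "cx", "cy" (pixels), "eye" and "rotation" of the camera in the world; the wrist camera has in their place "hand_eye" (4x4, takes a point from camera to tool coordinates, whose origin is the TCP and whose axes are the flange's). Camera axes: x right, y down, z forward; pixel columns grow to the right and rows downward; lengths in m; the calibration is good to about 2 mm. A picture is of the moment at which its call begins: read the wrist's pose just before it. camera_info takes no time and is no camera call.
- sign_off(): hands the job in, once; it reports no verdict.
The state is a dict: "clock": time; "joints": joint angles; "dq": joint speeds; "joint_efforts": joint torques, N m; "position": TCP position; "ee_rot": TCP orientation; "force": force on the tool from outside, world axes, zero at the start; "ft_torque": the same for the moment, N m; "width": opening from 0.0 (shut) to 1.0 (fully open).
Only numpy, scipy, OpenCV 4.12 (cv2) and the standard library are available. Lean on these libraries where they do the work, as an engineer would, in place of code of your own. Each camera call takes 0.05 s, during which the arm holds its last target. There are 200 camera calls.

TASK

Press down the front of the white box's touch-latch lid until the latch clicks, then keep your hand on the lid and ease it up as it springs, so that it does not fly open, until it stands fully open. Take out the hand stamp with the oblong foot and set it down, without dropping it, upright in the middle of the ink pad. Leave the lid open, the round stamp standing in the box, and the loose things on the table where they are.

Things in the scene. Friction and masses are not known exactly. Their poses are not given: they have to be found in the camera images.
- lid (a joint): angle (rad) of the box's white lid: 0 closed and latched, -0.03 pressed fully in, 1.45 fully open (its stop, 7 degrees short of vertical). About 4 N at lid_press pushes it in. Once unlatched, its spring lifts it all the way with 1 to 2 N at lid_press and keeps it at the stop; let go it reaches about 6 rad/s. Hold it back below 2.5 rad/s all the way.
- catch (a joint): turn (rad) of the hidden catch under the lid's front: 0 latched; pressing the lid in turns it, it clicks free above about 0.12 to 0.2 and stays there (about 0.3 after a full press). The lid has no other lock.
- lid_press (a point): centre of the small round dark steel touch mark (26 mm across) on the lid's outer (upper) face, mid-width, 25 mm in from the front edge, 165 mm from the hinge line; it moves with the lid. The lid is 190 mm deep, 290 mm wide, 10 mm thick, with a 6 mm gap below its front to press into. Axes turn with the lid: x towards the hinge, y along the hinge, z out of the outer face (up when closed).
- lid_hinge (a point): middle of the lid's hinge line, at the far (+x) top edge of the box, 116 mm above the table, level with the lid's underside: the outer face is 10 mm from it along z, the free front edge 190 mm from it along -x. Same axes as lid_press, turning with the lid.
- box_floor (a point): centre of the stamp box's inner floor, 8 mm above the table. White laminate box, fixed, 190 mm deep (x, front is -x), 290 mm wide (y), walls 8 mm, rim 110 mm above the table, hinge along its +x edge. The steel catch stands inside on the midline, 35 to 85 mm in front (-x) of this point, up to 106 mm above the table; the stamps stand left and right of the midline.
- oblong_stamp_center (a point): the hand stamp to take, half-way up its axis, 44 mm above its underside. 88 mm tall, 0.06 to 0.13 kg; turned wooden handle with a round knob 29 mm across, widest 29 mm above this point, and a waist of 15 mm; dark oblong foot 36 mm (x) by 62 mm (y), 16 mm high. Its z points up. It stands on the box's floor about 60 mm left or right of the middle.
- round_stamp_center (a point): the other hand stamp, to be left: same handle and height but a round foot 50 mm across; the point is half-way up its axis, 44 mm above its underside. It stands on the other side of the box.
- pad_center (a point): centre of the ink pad's top face, 15 mm above the table: a flat dark pad in a steel tin 130 mm (x) by 95 mm (y), rim 1 mm proud, fixed; it lies left or right of the box, a tape dispenser (150 x 55 x 90 mm, fixed) lies on the other side.
- mug_center (a point): white mug with handle, 80 mm across, 95 mm tall, loose bystander; the point is half-way up its axis.
- jar_center (a point): small white jar with yellow cap, 60 mm across, 85 mm tall, loose bystander; the point is half-way up its axis.
- phone: black phone 150 x 72 x 9 mm lying flat, loose bystander; origin under its centre.
Mind the look-alikes: they are no part of the job. Of the things like the part that bears pad_center, leave any that is blue; of the rest the smaller one is meant.

How it is judged:
On the way, in this order (a step that is already met when the one before it is completed fails the run):
1. the lid is pressed in until the latch clicks (value of joint catch above 0.12 rad and value of joint lid below 0.3 rad).
2. the lid stands fully open, at rest (value of joint lid above 1.35 rad and velocity of joint lid below 0.2 rad/s), for 0.2 s.
3. the oblong stamp is lifted out of the box (z of oblong_stamp_center in the frame of box_floor above 0.12 m).
4. the oblong stamp stands upright in the middle of the ink pad (z of oblong_stamp_center in the frame of pad_center between 0.038 and 0.05 m and horizontal distance between oblong_stamp_center and pad_center below 0.02 m and angle between oblong_stamp_center's own z axis and vertical below 0.12 rad), for 0.2 s.
At the end, for the whole second after the job is handed in: The oblong stamp stands on the ink pad, its axis within 20 mm of the pad's centre and within 0.12 rad of upright; the lid is open beyond 1.35 rad; the round stamp stands upright in the box within 30 mm of where it stood (all of step 4 and value of joint lid above 1.35 rad and angle between round_stamp_center's own z axis and vertical below 0.15 rad and distance of round_stamp_center from where it was at the start of the episode below 0.03 m); the robot touches nothing.
It fails at once if the lid flies open: beyond 0.35 rad it swings up faster than 2.5 rad/s (value of joint lid above 0.35 rad and velocity of joint lid above 2.5 rad/s).
It fails at once if the oblong stamp is dropped: it falls or flies faster than 0.5 m/s with no finger touching it (contact force between the fingers and oblong_stamp below 0.1 N and linear speed of oblong_stamp above 0.5 m/s).
It fails at once if the round stamp is knocked over or taken away (tilted over 0.5 rad or moved over 40 mm) (angle between round_stamp_center's own z axis and vertical above 0.5 rad or distance of round_stamp_center from where it was at the start of the episode above 0.04 m).
It fails at once if the mug, jar or phone is moved more than 40 mm (distance of any of mug_center, jar_center, phone from where it was at the start of the episode above 0.04 m).
It also fails if it takes over 64 s, if anything falls off the work surface, if the arm or the gripper's body presses on something with over 40 N, if the wrist force passes 120 N, or if a joint passes its speed limit or range.

## Working session

There is one attempt and no reset: what is moved stays moved. The work goes in short steps, Python scripts to look and compute and a tool call to move; the robot and the scene stay as the last step left them, time stands still between calls to the robot, and variables do not carry over. Pictures are saved under pics/ and viewed, about 8 in all and at most 12, crops included, and the job is handed in when it is done.

Besides the shell and the picture viewer there is one more tool, called after ">>>" in YAML: its name, and indented under it one key for each argument. drive_tool: Moves the arm, as the interface text tells. Its arguments: {"type":"object","properties":{"increments":{"type":"array","items":{"type":"object","properties":{"grip":{"type":"number"},"tx":{"type":"number"},"ty":{"type":"number"},"tz":{"type":"number"},"turn":{"type":"number"}}}},"newtons":{"type":"number"}},"required":["increments"]}

```bash
ls; mkdir -p pics
python3 - <<'E'
from cell import *
import cv2,numpy as np
s=observe();print(s)
for n in("scene","side","wrist"):
    print(n,camera_info(n))
ims=[get_image(n)[:,:,::-1] for n in("scene","side")]
for n,i in zip(("scene","side"),ims): cv2.imwrite(f"pics/{n}0.png",cv2.resize(i,(800,600)));cv2.imwrite(f"pics/{n}0raw.png",i)
E
```

```text
pics
{'clock': 0.0, 'joints': array([ 1.20241119,  0.43517415,  0.02494867,  1.57411536, -0.01159128,
        1.13400516, -0.0751032 ]), 'dq': array([ 0.00019458,  0.00050825,  0.00137578,  0.00114969, -0.00144806,
       -0.00038135, -0.00196014]), 'joint_efforts': array([-2.76925181e-03, -6.67842793e+01,  9.83952396e-01, -3.14462113e+01,
       -6.04562648e-02,  4.30471008e-02,  1.76369977e-04]), 'position': array([ 0.16398373, -0.60256097,  0.22596797]), 'ee_rot': array([-3.11239658e+00, -4.15991384e-01,  5.37565885e-04]), 'force': array([-0.78458994,  0.53365796,  0.13528953]), 'ft_torque': array([-0.01706395,  0.00641798,  0.01329186]), 'width': 0.9976657041446648}
scene {'fx': 400.895686795833, 'fy': 400.895686795833, 'cx': 250.11556595953692, 'cy': 198.54046442511816, 'eye': array([1.09583303, 0.8477369 , 0.86727319]), 'rotation': array([-0.76254399, -2.46245196,  1.23348651])}
side {'fx': 404.5218575543273, 'fy': 404.5218575543273, 'cx': 251.7917940664976, 'cy': 197.3026078510023, 'eye': array([0.20618661, 1.0496134 , 0.82287884]), 'rotation': array([-0.34314148,  2.65091295, -1.4564326 ])}
wrist {'fx': 266.92167040041716, 'fy': 266.92167040041716, 'cx': 253.21843770913682, 'cy': 192.1196762619198, 'hand_eye': array([[-5.07058468e-04, -9.51468544e-01, -3.07745598e-01,
         8.49818200e-02],
       [ 9.99999850e-01, -4.18318507e-04, -3.54323479e-04,
         3.22502385e-04],
       [ 2.08391966e-04, -3.07745731e-01,  9.51468613e-01,
        -1.57795227e-01],
       [ 0.00000000e+00,  0.00000000e+00,  0.00000000e+00,
         1.00000000e+00]])}
```

View pics/scene0.png

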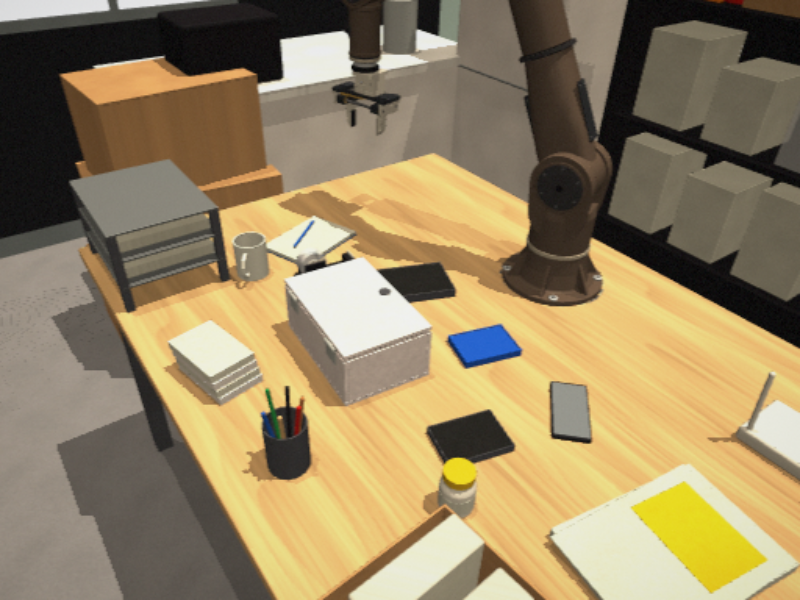

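View pics/side0.png

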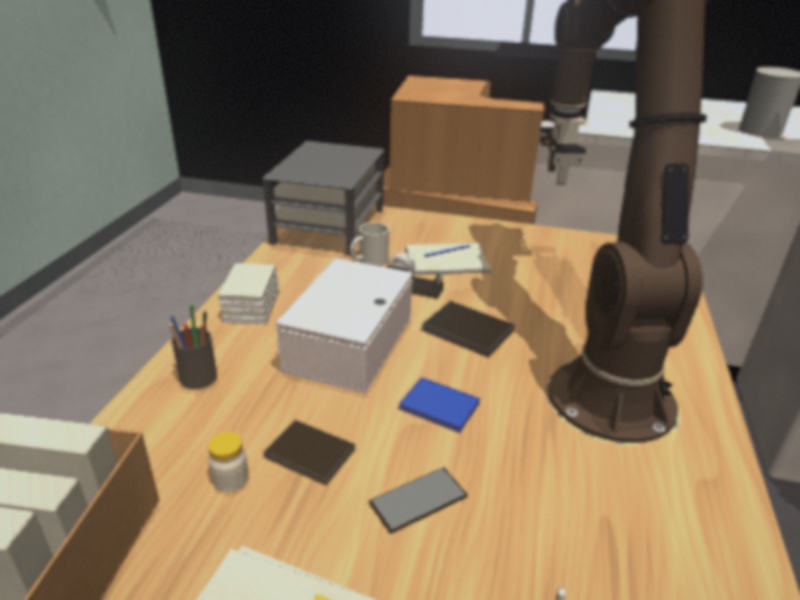

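The scene view shows the white box at (355,325) with its touch mark at (385,291). Candidates for the ink pad in that view: black pad A at (470,437), black pad B at (420,282), and the blue pad at (485,345), which is out. The tape dispenser is at (320,262), the mug at (250,257), the jar at (458,485) and the phone at (570,410). Next I'll measure these.

```bash
cat > h.py <<'E'
import cv2,numpy as np
from scipy.spatial.transform import Rotation as R
from cell import *
def cam(n,s=None):
    c=camera_info(n)
    if n=="wrist":
        T=np.eye(4);T[:3,:3]=R.from_rotvec(s["ee_rot"]).as_matrix();T[:3,3]=s["position"];T=T@c["hand_eye"]
        return c,T[:3,3],T[:3,:3]
    return c,np.array(c["eye"]),R.from_rotvec(c["rotation"]).as_matrix()
def plane(C,uv,z):
    c,e,M=C;uv=np.atleast_2d(np.array(uv,float))
    d=np.c_[(uv[:,0]-c["cx"])/c["fx"],(uv[:,1]-c["cy"])/c["fy"],np.ones(len(uv))]@M.T
    return e+d*((z-e[2])/d[:,2])[:,None]
def proj(C,p):
    c,e,M=C;q=(np.atleast_2d(p)-e)@M
    return np.c_[q[:,0]/q[:,2]*c["fx"]+c["cx"],q[:,1]/q[:,2]*c["fy"]+c["cy"]]
def blob(mask,seed):
    n,l,st,ce=cv2.connectedComponentsWithStats(mask.astype(np.uint8))
    ys,xs=np.nonzero(mask);k=np.argmin((xs-seed[0])**2+(ys-seed[1])**2);i=l[ys[k],xs[k]]
    cn=max(cv2.findContours((l==i).astype(np.uint8),0,1)[0],key=cv2.contourArea)[:,0,:]
    return cn,st[i],ce[i]
def rect(P): return cv2.minAreaRect((P[:,:2]*1000).astype(np.float32))
E
python3 - <<'E'
from h import *
S={"scene":dict(A=(470,437),B=(425,282),mark=(385,291),ph=(570,410),blue=(485,345)),"side":dict(A=(309,450),B=(468,328),mark=(380,301),ph=(418,498),blue=(440,403))}
for n in S:
    C=cam(n);im=cv2.imread(f"pics/{n}0raw.png").astype(int);v=im.max(2)
    for k,p in S[n].items():
        s=np.array(p)*.64
        m={"A":v<70,"B":v<70,"mark":v<130,"ph":v<130,"blue":(im[:,:,0]>im[:,:,2]+60)}[k]
        cn,st,ce=blob(m,s);z={"mark":.126,"ph":.009}.get(k,.015)
        print(n,k,st,ce.round(1),plane(C,ce,z)[0].round(3),[np.round(a,1) for a in rect(plane(C,cn,z))])
    # lid top: bright white
    m=(im.min(2)>205); 
    cn,st,ce=blob(m,np.array((360,305) if n=="scene" else (345,300))*.64)
    print(n,"lid",st,[np.round(a,1) for a in rect(plane(C,cn,.126))])
E
```

```text
scene A [ 274  263   55   33 1189] [300.9 279.9] [0.527 0.305 0.015] [array([529.6, 305.8]), array([102.1, 132.5]), np.float64(76.4)]
scene B [242 168  49  25 798] [268.6 180. ] [ 0.3   -0.148  0.015] [array([ 307.7, -150.3]), array([148.9, 159.9]), np.float64(69.1)]
scene mark [243 185   6   4  22] [245.5 186.4] [ 0.488 -0.03   0.126] [array([488.7, -29.7]), array([17. , 16.4]), np.float64(56.4)]
scene ph [352 244  27  40 161] [360.2 271.4] [0.359 0.373 0.009] [array([343.7, 344.6]), array([163.3,  66.4]), np.float64(64.7)]
scene blue [287 208  47  27 804] [309.5 220.9] [0.333 0.123 0.015] [array([331. , 121.5]), array([106.3, 134.8]), np.float64(74.8)]
scene lid [ 183  165   93   63 3137] [array([558.4, -35.1]), array([287.4, 186. ]), np.float64(84.7)]
side A [188 276  31  28 277] [203.1 287.9] [0.511 0.302 0.015] [array([515.5, 304.1]), array([78.9, 90.2]), np.float64(76.8)]
side B [273 195  54  32 878] [300.2 209.4] [ 0.31  -0.151  0.015] [array([ 312.9, -152.1]), array([131.6, 167.6]), np.float64(69.1)]
side mark [241 192   5   3  11] [243.  192.6] [ 0.49  -0.031  0.126] [array([488.9, -29.3]), array([13.1, 12.3]), np.float64(16.1)]
side ph [237 300  62  41 324] [267.1 325.7] [0.316 0.377 0.009] [array([319.5, 356.4]), array([148. ,  70.9]), np.float64(44.8)]
side blue [257 243  49  31 839] [281.5 257.4] [0.327 0.121 0.015] [array([328.3, 118.7]), array([ 91.8, 126.5]), np.float64(74.8)]
side lid [ 179  167   83   51 2406] [array([559.7, -34.1]), array([278.3, 182.2]), np.float64(85.0)]
```

Pad A is the smaller black one (about 102x132 mm, against 150x160 for B), and it lies opposite the tape dispenser. So A at about (0.529, 0.306) is the pad. The touch mark is at (0.488, -0.030) and the box yaw is about -5.3°.

I'll fly above the mark with the fingers shut. I'll turn the tool by +159.5° so the jaws lie along the hinge and the camera is on the side away from the lid.

>>> drive_tool:
  increments:
    - {"tx": 0.4,"ty": 0.7,"tz": 0.08,"turn": 1,"grip": 1}
    - {"tx": 0.4,"ty": 0.7,"tz": 0.08,"turn": 1,"grip": 1}
    - {"tx": 0.4,"ty": 0.7,"tz": 0.08,"turn": 1,"grip": 1}
    - {"tx": 0.4,"ty": 0.7,"tz": 0.08,"turn": 1,"grip": 1}
    - {"tx": 0.4,"ty": 0.7,"tz": 0.08,"turn": 1,"grip": 1}
    - {"tx": 0.4,"ty": 0.7,"tz": 0.08,"turn": 1,"grip": 1}
    - {"tx": 0.4,"ty": 0.7,"tz": 0.08,"turn": 1,"grip": 1}
    - {"tx": 0.4,"ty": 0.7,"tz": 0.08,"turn": 1,"grip": 1}
  newtons: 20

```text
clock: 0.9
position: [0.3261, -0.3191, 0.2585]
ee_rot: [-2.478, -1.93, -0.0]
force: [-0.5, -0.5, 0.6]
width: 0.353
```

>>> drive_tool:
  increments:
    - {"tx": 0.4,"ty": 0.72,"tz": 0.0,"turn": 1,"grip": 1}
    - {"tx": 0.4,"ty": 0.72,"tz": 0.0,"turn": 1,"grip": 1}
    - {"tx": 0.4,"ty": 0.72,"tz": 0.0,"turn": 1,"grip": 1}
    - {"tx": 0.4,"ty": 0.72,"tz": 0.0,"turn": 1,"grip": 1}
    - {"tx": 0.4,"ty": 0.72,"tz": 0.0,"turn": 1,"grip": 1}
    - {"tx": 0.4,"ty": 0.72,"tz": 0.0,"turn": 1,"grip": 1}
    - {"tx": 0.4,"ty": 0.72,"tz": 0.0,"turn": 1,"grip": 1}
    - {"tx": 0.4,"ty": 0.72,"tz": 0.0,"turn": 1,"grip": 1}

```text
clock: 1.7
position: [0.4878, -0.027, 0.2584]
ee_rot: [-1.167, -2.916, -0.004]
force: [-0.3, -0.2, -0.1]
width: 0.006
```

>>> drive_tool:
  increments:
    - {"turn": 0.645,"grip": 1}
    - {"turn": 0.645,"grip": 1}
    - {"turn": 0.645,"grip": 1}
    - {"turn": 0.645,"grip": 1}
    - {"turn": 0.645,"grip": 1}
    - {"turn": 0.645,"grip": 1}

```text
invalid input
```

Run:
```python
from h import *
s=observe();print(s["position"],s["ee_rot"],s["joints"].round(2),s["clock"],s["force"])
im=get_image("wrist")[:,:,::-1];cv2.imwrite("pics/w1.png",im)
C=cam("wrist",s);m=im.max(2)<130
print(proj(C,[[.488,-.03,.126]]))
try:
    cn,st,ce=blob(m,proj(C,[[.488,-.03,.126]])[0]);print(st,ce,plane(C,ce,.126),rect(plane(C,cn,.126)))
except Exception as e: print(e)
print(globals().get("grip_point_offset"))
```

```text
[ 0.48776382 -0.02698015  0.25837864] [-1.16743695 -2.91566335 -0.00407231] [ 0.51  0.26 -0.69  1.81  0.18  1.14  0.57] 1.7 [-0.27659317 -0.21866132 -0.13187389]
[[250.47622892 185.1503544 ]]
[242 178  21  19 313] [251.57507987 186.95846645] [[ 0.49040224 -0.03057849  0.126     ]] ((490.838623046875, -30.358057022094727), (22.74290657043457, 21.320064544677734), 46.301544189453125)
0.0188
```

View pics/w1.png

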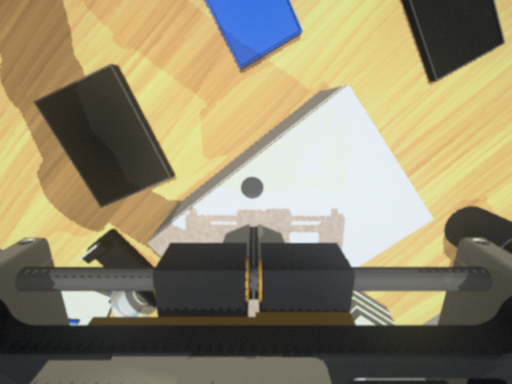

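The wrist view confirms the mark at pixel (252,187), which gives (0.490, -0.031). The second move was refused, so I'll resend it with all fields filled in and descend to just above the lid.

>>> drive_tool:
  increments:
    - {"tx": 0.006,"ty": -0.009,"tz": -0.1,"turn": 0.638,"grip": 1}
    - {"tx": 0.006,"ty": -0.009,"tz": -0.2,"turn": 0.638,"grip": 1}
    - {"tx": 0.006,"ty": -0.009,"tz": -0.29,"turn": 0.638,"grip": 1}
    - {"tx": 0.006,"ty": -0.009,"tz": -0.29,"turn": 0.638,"grip": 1}
    - {"tx": 0.006,"ty": -0.009,"tz": -0.29,"turn": 0.638,"grip": 1}
    - {"tx": 0.006,"ty": -0.009,"tz": -0.29,"turn": 0.638,"grip": 1}
    - {"tx": 0.006,"ty": -0.009,"tz": -0.29,"turn": 0.638,"grip": 1}

```text
clock: 2.45
position: [0.4888, -0.035, 0.1418]
ee_rot: [-0.166, -3.135, 0.001]
force: [0.4, -0.8, -0.1]
width: 0.003
```

>>> drive_tool:
  increments:
    - {"tx": 0,"ty": 0.008,"tz": -0.02,"turn": 0,"grip": 1}
    - {"tx": 0,"ty": 0.008,"tz": -0.035,"turn": 0,"grip": 1}
    - {"tx": 0,"ty": 0.008,"tz": -0.043,"turn": 0,"grip": 1}
    - {"tx": 0,"ty": 0.008,"tz": -0.05,"turn": 0,"grip": 1}
    - {"tx": 0,"ty": 0.008,"tz": -0.05,"turn": 0,"grip": 1}

```text
clock: 2.95
position: [0.4883, -0.032, 0.1216]
ee_rot: [-0.167, -3.134, 0.002]
force: [-2.0, -1.6, 3.1]
width: 0.003
```

>>> drive_tool:
  increments:
    - {"tx": 0,"ty": 0,"tz": -0.004,"turn": 0,"grip": 1}
    - {"tx": 0,"ty": 0,"tz": -0.005,"turn": 0,"grip": 1}
    - {"tx": 0,"ty": 0,"tz": -0.005,"turn": 0,"grip": 1}

```text
clock: 3.25
position: [0.4884, -0.032, 0.121]
ee_rot: [-0.167, -3.135, 0.005]
force: [-7.6, -2.3, 24.6]
width: 0.004
```

>>> drive_tool:
  increments:
    - {"tx": 0,"ty": 0,"tz": 0.01,"turn": 0,"grip": 1}
    - {"tx": 0,"ty": 0,"tz": 0.025,"turn": 0,"grip": 1}
    - {"tx": 0,"ty": 0,"tz": 0.04,"turn": 0,"grip": 1}
    - {"tx": 0,"ty": 0,"tz": 0.04,"turn": 0,"grip": 1}

```text
clock: 3.65
position: [0.4888, -0.0318, 0.1377]
ee_rot: [-0.167, -3.136, 0.005]
force: [0.1, 0.2, 0.8]
width: 0.007
```

Run:
```python
from h import *
s=observe();print(s["position"],s["ee_rot"],s["force"],s["clock"])
h=np.array([.4904,-.0306])+.165*np.array([np.cos(-.0925),np.sin(-.0925)]);print(h)
ux=np.array([np.cos(-.0925),np.sin(-.0925)])
# tool path: lower -u corner (half 9.5mm) rests on the outer face at r=.165
for th in np.r_[.05:1.46:.1,1.45,1.5,1.6]:
    u=-.165*np.cos(th)+.01*np.sin(th)+.0095; z=.116+.165*np.sin(th)+.01*np.cos(th)
    p=h+u*ux; d=(np.r_[p,z]-s["position"])/.4
    print(round(th,2),p.round(4),round(z,4),d.round(3))
im=get_image("side")[:,:,::-1];cv2.imwrite("pics/s2.png",cv2.resize(im[140:270,140:320],None,fx=3,fy=3))
```

```text
[ 0.48882845 -0.03182793  0.13766704] [-0.16721099 -3.13554214  0.00455279] [0.079654   0.17912545 0.76964703] 3.65
[ 0.65469461 -0.04584074]
0.05 [ 0.5006 -0.0315] 0.1342 [ 0.029  0.001 -0.009]
0.15 [ 0.5032 -0.0318] 0.1505 [0.036 0.    0.032]
0.25 [ 0.5074 -0.0322] 0.1665 [ 0.047 -0.001  0.072]
0.35 [ 0.5132 -0.0327] 0.182 [ 0.061 -0.002  0.111]
0.45 [ 0.5205 -0.0334] 0.1968 [ 0.079 -0.004  0.148]
0.55 [ 0.5293 -0.0342] 0.2108 [ 0.101 -0.006  0.183]
0.65 [ 0.5394 -0.0351] 0.2238 [ 0.126 -0.008  0.215]
0.75 [ 0.5507 -0.0362] 0.2358 [ 0.155 -0.011  0.245]
0.85 [ 0.5632 -0.0374] 0.2466 [ 0.186 -0.014  0.272]
0.95 [ 0.5767 -0.0386] 0.256 [ 0.22  -0.017  0.296]
1.05 [ 0.591  -0.0399] 0.2641 [ 0.256 -0.02   0.316]
1.15 [ 0.6061 -0.0413] 0.2707 [ 0.293 -0.024  0.333]
1.25 [ 0.6218 -0.0428] 0.2757 [ 0.332 -0.027  0.345]
1.35 [ 0.6379 -0.0443] 0.2792 [ 0.373 -0.031  0.354]
1.45 [ 0.6542 -0.0458] 0.281 [ 0.414 -0.035  0.358]
1.45 [ 0.6542 -0.0458] 0.281 [ 0.414 -0.035  0.358]
1.5 [ 0.6625 -0.0466] 0.2813 [ 0.434 -0.037  0.359]
1.6 [ 0.6789 -0.0481] 0.2806 [ 0.475 -0.041  0.357]
```

View pics/s2.png

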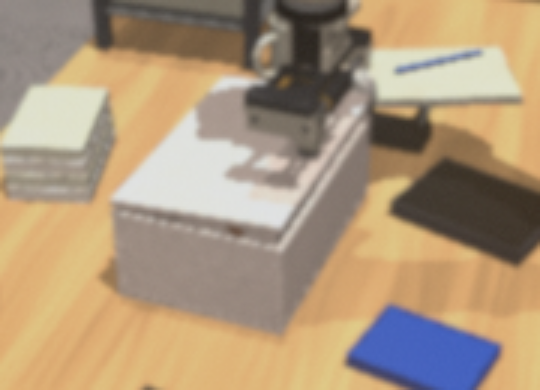

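The latch clicked: the lid is now following the finger with a gap at the front (side crop, about (235,228)). I'll ease it up the arc at about 1 rad/s.

>>> drive_tool:
  increments:
    - {"tx": 0.02,"ty": 0,"tz": 0.015,"turn": 0,"grip": 1}
    - {"tx": 0.036,"ty": 0,"tz": 0.032,"turn": 0,"grip": 1}
    - {"tx": 0.047,"ty": -0.001,"tz": 0.072,"turn": 0,"grip": 1}
    - {"tx": 0.061,"ty": -0.002,"tz": 0.111,"turn": 0,"grip": 1}
    - {"tx": 0.079,"ty": -0.004,"tz": 0.148,"turn": 0,"grip": 1}
    - {"tx": 0.101,"ty": -0.006,"tz": 0.183,"turn": 0,"grip": 1}
    - {"tx": 0.126,"ty": -0.008,"tz": 0.215,"turn": 0,"grip": 1}
    - {"tx": 0.155,"ty": -0.011,"tz": 0.245,"turn": 0,"grip": 1}
    - {"tx": 0.186,"ty": -0.014,"tz": 0.272,"turn": 0,"grip": 1}
    - {"tx": 0.22,"ty": -0.017,"tz": 0.296,"turn": 0,"grip": 1}
    - {"tx": 0.256,"ty": -0.02,"tz": 0.316,"turn": 0,"grip": 1}
    - {"tx": 0.293,"ty": -0.024,"tz": 0.333,"turn": 0,"grip": 1}
    - {"tx": 0.332,"ty": -0.027,"tz": 0.345,"turn": 0,"grip": 1}
    - {"tx": 0.373,"ty": -0.031,"tz": 0.354,"turn": 0,"grip": 1}
    - {"tx": 0.4,"ty": -0.033,"tz": 0.357,"turn": 0,"grip": 1}
    - {"tx": 0.42,"ty": -0.035,"tz": 0.358,"turn": 0,"grip": 1}
    - {"tx": 0.45,"ty": -0.038,"tz": 0.358,"turn": 0,"grip": 1}
    - {"tx": 0.48,"ty": -0.041,"tz": 0.358,"turn": 0,"grip": 1}
    - {"tx": 0.5,"ty": -0.043,"tz": 0.358,"turn": 0,"grip": 1}
    - {"tx": 0.5,"ty": -0.043,"tz": 0.358,"turn": 0,"grip": 1}

```text
clock: 5.7
position: [0.6892, -0.0491, 0.2799]
ee_rot: [-0.168, -3.135, 0.004]
force: [-0.1, -0.7, 0.2]
width: 0.001
```

>>> drive_tool:
  increments:
    - {"tx": 0.02,"ty": 0,"tz": 0.12,"turn": 0,"grip": 1}
    - {"tx": 0.02,"ty": 0,"tz": 0.24,"turn": 0,"grip": 1}
    - {"tx": 0.0,"ty": 0,"tz": 0.28,"turn": 0,"grip": 0.2}
    - {"tx": -0.12,"ty": 0,"tz": 0.28,"turn": 0,"grip": 0.2}
    - {"tx": -0.24,"ty": 0.02,"tz": 0.28,"turn": 0,"grip": 0.2}
    - {"tx": -0.34,"ty": 0.03,"tz": 0.28,"turn": 0,"grip": 0.2}
    - {"tx": -0.34,"ty": 0.03,"tz": 0.28,"turn": 0,"grip": 0.2}
    - {"tx": -0.34,"ty": 0.03,"tz": 0.28,"turn": 0,"grip": 0.2}

```text
clock: 6.5
position: [0.5521, -0.0374, 0.3925]
ee_rot: [-0.168, -3.136, 0.007]
force: [0.4, -0.9, 0.7]
width: 0.395
```

Run:
```python
from h import *
s=observe();print(s["position"],s["ee_rot"],s["force"],s["clock"],s["width"])
im=get_image("wrist")[:,:,::-1];cv2.imwrite("pics/w3.png",im)
im2=get_image("scene")[:,:,::-1];cv2.imwrite("pics/s3raw.png",im2)
np.save("s3.npy",np.r_[s["position"],s["ee_rot"]])
w=cv2.resize(im,(480,360));b=cv2.resize(im2[100:310,140:360],(320,305))
o=np.zeros((360,800,3),np.uint8);o[:,:480]=w;o[:305,480:]=b;cv2.imwrite("pics/c3.png",o)
```

```text
[ 0.55213663 -0.03740361  0.39252869] [-0.16833874 -3.13553335  0.0066636 ] [ 0.40243128 -0.90389932  0.744819  ] 6.5 0.39459818188965334
```

View pics/c3.png

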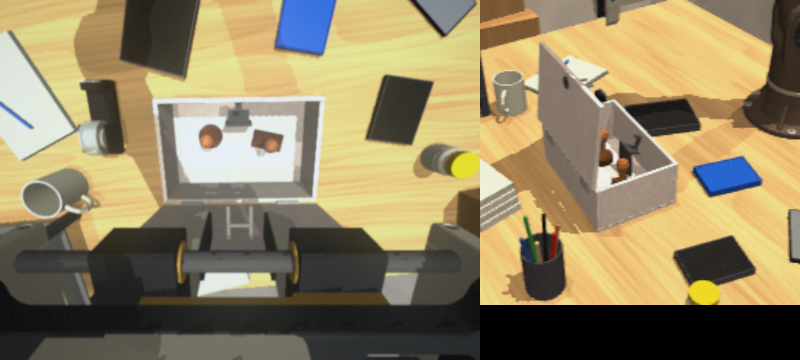

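The lid stands open. In the wrist view the oblong stamp (rectangular foot) is on the +y side at raw pixel (285,150), the round one is at about (224,145), and pad A is at about (426,117). Now I'll measure them.

Run:
```python
from h import *
v=np.load("s3.npy");s={"position":v[:3],"ee_rot":v[3:]};C=cam("wrist",s)
im=cv2.imread("pics/w3.png");hsv=cv2.cvtColor(im,cv2.COLOR_BGR2HSV)
box=np.zeros(im.shape[:2],bool);box[110:210,180:335]=1
K=(hsv[:,:,0]<18)&(hsv[:,:,1]>130)&(hsv[:,:,2]>105)&box
for sd in((289,155),(223,151)):
    cn,st,ce=blob(K,sd);print("knob",st,ce,plane(C,ce,.083),[np.round(a,1) for a in rect(plane(C,cn,.083))])
F=(hsv[:,:,2]<130)&box
cn,st,ce=blob((im.max(2)<125)&box&(~((im[:,:,0]>im[:,:,2]-8))),(272,145));print("foot",st,ce,plane(C,cv2.minAreaRect(cn)[0],.024),[np.round(a,1) for a in rect(plane(C,cn,.024))])
cn,st,ce=blob(im.max(2)<80,(426,117));print("pad",st,ce,plane(C,ce,.015),[np.round(a,1) for a in rect(plane(C,cn,.015))])
big=cv2.resize(im[100:215,180:340],(640,460),interpolation=cv2.INTER_CUBIC)
cv2.drawContours(big,[c*4-np.array([720,400]) for c in cv2.findContours(K.astype(np.uint8),0,1)[0]],-1,(0,255,0),1)
cv2.imwrite("pics/c4.png",big)
```

```text
knob [286 150   9  10  67] [290.13432836 154.82089552] [[0.55765605 0.02607305 0.083     ]] [array([557.1,  26. ]), array([14. , 15.9]), np.float64(83.9)]
knob [215 144  11  12  94] [219.4787234  149.70212766] [[ 0.53545913 -0.09624871  0.083     ]] [array([535.5, -96.7]), array([17., 19.]), np.float64(37.9)]
foot [269 139  32  20 319] [282.3354232 146.9184953] [[0.55704868 0.02229615 0.024     ]] [array([557.2,  22.2]), array([58.9, 34.1]), np.float64(72.5)]
pad [ 391   81   70   73 3397] [425.15778628 116.17692081] [[0.52337011 0.29710066 0.015     ]] [array([526.5, 296.2]), array([ 98.6, 124. ]), np.float64(75.9)]
```

View pics/c4.png

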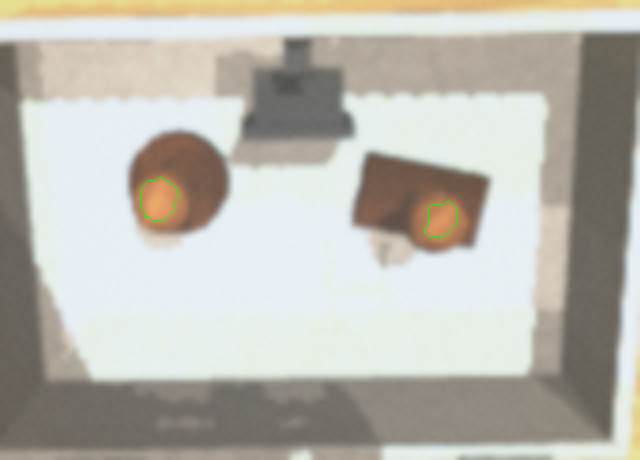

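>>> drive_tool:
  increments:
    - {"tx": 0.015,"ty": 0.08,"tz": 0,"turn": 0,"grip": -0.3}
    - {"tx": 0.015,"ty": 0.152,"tz": 0,"turn": 0,"grip": -0.3}
    - {"tx": 0.015,"ty": 0.152,"tz": -0.1,"turn": 0,"grip": -0.3}
    - {"tx": 0.015,"ty": 0.152,"tz": -0.2,"turn": 0,"grip": -0.3}
    - {"tx": 0.015,"ty": 0.152,"tz": -0.3,"turn": 0,"grip": -0.3}
    - {"tx": 0.015,"ty": 0.152,"tz": -0.4,"turn": 0,"grip": -0.3}
    - {"tx": 0.015,"ty": 0.152,"tz": -0.5,"turn": 0,"grip": -0.3}
    - {"tx": 0.015,"ty": 0.152,"tz": -0.6,"turn": 0,"grip": -0.3}
    - {"tx": 0.015,"ty": 0.152,"tz": -0.65,"turn": 0,"grip": -0.3}
    - {"tx": 0.015,"ty": 0.152,"tz": -0.65,"turn": 0,"grip": -0.3}
    - {"tx": 0.015,"ty": 0.152,"tz": -0.65,"turn": 0,"grip": -0.3}

```text
clock: 7.7
position: [0.5604, 0.0238, 0.132]
ee_rot: [-0.168, -3.134, 0.003]
force: [0.2, -0.2, 1.2]
width: 0.646
```

Run:
```python
from h import *
s=observe();print(s["position"],s["ee_rot"],s["force"],s["clock"],s["width"])
im=get_image("wrist")[:,:,::-1];C=cam("wrist",s)
print(proj(C,[[.558,.024,.083],[.558,.024,.096],[.558,.024,.024]]))
cv2.imwrite("pics/w5.png",im)
```

```text
[0.56035336 0.02375076 0.13197035] [-1.68489572e-01 -3.13446502e+00  2.60462961e-03] [ 0.18621069 -0.18720023  1.23860873] 7.7 0.6464927646444228
[[253.14384686 207.54466437]
 [253.10721245 213.50178476]
 [253.2690103  187.19184142]]
```

View pics/w5.png

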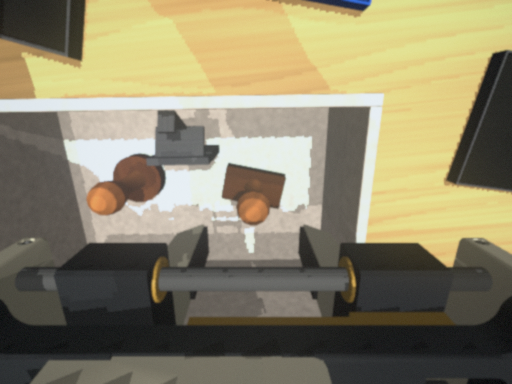

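The knob at (254,209) matches the predicted (253,208-213), so the hand is aligned. I'll descend and grip.

>>> drive_tool:
  increments:
    - {"tx": -0.005,"ty": 0,"tz": -0.06,"turn": 0,"grip": -0.3}
    - {"tx": -0.005,"ty": 0,"tz": -0.12,"turn": 0,"grip": -0.3}
    - {"tx": -0.005,"ty": 0,"tz": -0.172,"turn": 0,"grip": -0.3}
    - {"tx": -0.005,"ty": 0,"tz": -0.172,"turn": 0,"grip": -0.3}
    - {"tx": -0.005,"ty": 0,"tz": -0.172,"turn": 0,"grip": 1}
    - {"tx": -0.005,"ty": 0,"tz": -0.172,"turn": 0,"grip": 1}
    - {"tx": -0.005,"ty": 0,"tz": -0.172,"turn": 0,"grip": 1}
    - {"tx": -0.005,"ty": 0,"tz": -0.172,"turn": 0,"grip": 1}
    - {"tx": -0.005,"ty": 0,"tz": -0.172,"turn": 0,"grip": 1}
    - {"tx": -0.005,"ty": 0,"tz": -0.172,"turn": 0,"grip": 1}
  newtons: 25

```text
clock: 8.75
position: [0.5593, 0.0236, 0.0646]
ee_rot: [0.169, 3.137, -0.003]
force: [-0.1, -1.7, 6.1]
width: 0.286
```

>>> drive_tool:
  increments:
    - {"tx": 0,"ty": 0,"tz": 0.03,"turn": 0,"grip": 1}
    - {"tx": 0,"ty": 0,"tz": 0.08,"turn": 0,"grip": 1}
    - {"tx": 0,"ty": 0,"tz": 0.15,"turn": 0,"grip": 1}
    - {"tx": 0,"ty": 0,"tz": 0.22,"turn": 0,"grip": 1}
    - {"tx": 0,"ty": 0,"tz": 0.3,"turn": 0,"grip": 1}
    - {"tx": 0,"ty": 0,"tz": 0.37,"turn": 0,"grip": 1}
    - {"tx": 0,"ty": 0,"tz": 0.42,"turn": 0,"grip": 1}
    - {"tx": 0,"ty": 0,"tz": 0.42,"turn": 0,"grip": 1}
    - {"tx": 0,"ty": 0,"tz": 0.42,"turn": 0,"grip": 1}

```text
clock: 9.65
position: [0.5591, 0.0237, 0.2328]
ee_rot: [0.169, 3.137, -0.003]
force: [-0.8, 0.5, -0.4]
width: 0.288
```

Run:
```python
from h import *
s=observe();print(s["position"],s["force"],s["clock"],s["width"])
im=get_image("wrist")[:,:,::-1];cv2.imwrite("pics/w6.png",im)
a=get_image("side")[:,:,::-1];b=get_image("scene")[:,:,::-1]
n=[]
for nm,i in(("side",a),("scene",b)):
    p=proj(cam(nm),s["position"])[0].astype(int);x,y=p
    n.append(cv2.resize(i[y-60:y+60,x-60:x+60],(400,400)))
cv2.imwrite("pics/c6.png",np.hstack(n))
```

```text
[0.55905729 0.02367035 0.23281759] [-0.75915398  0.45214688 -0.4453483 ] 9.65 0.2883593511120619
```

View pics/c6.png

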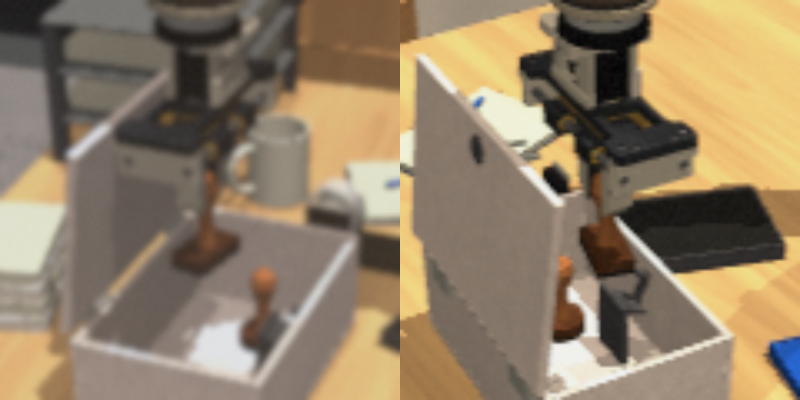

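The stamp is held upright and clear of the box, and the round stamp is still standing. I'll carry it towards the pad and measure the pad from nearly overhead.

>>> drive_tool:
  increments:
    - {"tx": 0.01,"ty": 0.06,"tz": 0,"turn": 0,"grip": 1}
    - {"tx": 0.02,"ty": 0.15,"tz": 0,"turn": 0,"grip": 1}
    - {"tx": 0.03,"ty": 0.25,"tz": 0,"turn": 0,"grip": 1}
    - {"tx": 0.04,"ty": 0.35,"tz": 0,"turn": 0,"grip": 1}
    - {"tx": 0.05,"ty": 0.45,"tz": 0,"turn": 0,"grip": 1}
    - {"tx": 0.06,"ty": 0.55,"tz": 0,"turn": 0,"grip": 1}
    - {"tx": 0.07,"ty": 0.64,"tz": 0,"turn": 0,"grip": 1}
    - {"tx": 0.075,"ty": 0.69,"tz": 0,"turn": 0,"grip": 1}
    - {"tx": 0.075,"ty": 0.69,"tz": 0,"turn": 0,"grip": 1}
    - {"tx": 0.075,"ty": 0.69,"tz": 0,"turn": 0,"grip": 1}

```text
clock: 10.8
position: [0.588, 0.2993, 0.2302]
ee_rot: [-0.167, -3.133, 0.005]
force: [0.7, -0.4, -0.1]
width: 0.289
```

Run:
```python
from h import *
s=observe();print(s["position"],s["ee_rot"],s["force"],s["clock"],s["width"])
im=get_image("wrist")[:,:,::-1];C=cam("wrist",s)
np.save("s7.npy",np.r_[s["position"],s["ee_rot"]])
cv2.imwrite("pics/w7.png",im)
cn,st,ce=blob(im.max(2)<85,proj(C,[.527-.04,.30,.015])[0]);print(st,[np.round(a,1) for a in rect(plane(C,cn,.015))])
```

```text
[0.58796335 0.2993355  0.23023684] [-0.16711491 -3.13341794  0.00522693] [ 0.66479512 -0.38232941 -0.13582883] 10.8 0.2893809846053455
[ 213   70   78  104 6357] [array([528.2, 300.2]), array([ 90.4, 125.7]), np.float64(76.1)]
```

View pics/w7.png

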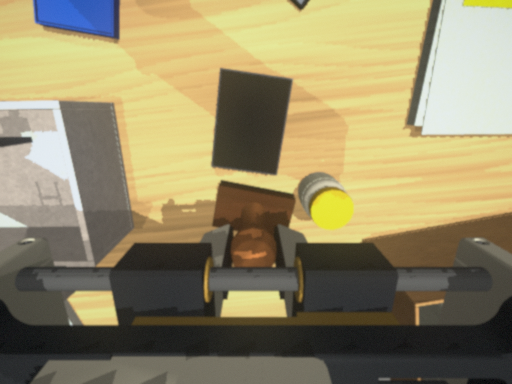

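The pad is fully visible at (252,121), which puts its centre at (0.528, 0.300). The jar at (325,200) is clear of the hand. I'll move over the pad and go down close to it.

>>> drive_tool:
  increments:
    - {"tx": -0.06,"ty": 0.002,"tz": 0,"turn": 0,"grip": 1}
    - {"tx": -0.12,"ty": 0.002,"tz": 0,"turn": 0,"grip": 1}
    - {"tx": -0.15,"ty": 0.002,"tz": -0.03,"turn": 0,"grip": 1}
    - {"tx": -0.15,"ty": 0.002,"tz": -0.1,"turn": 0,"grip": 1}
    - {"tx": -0.15,"ty": 0.002,"tz": -0.18,"turn": 0,"grip": 1}
    - {"tx": -0.15,"ty": 0.002,"tz": -0.26,"turn": 0,"grip": 1}
    - {"tx": -0.15,"ty": 0.002,"tz": -0.33,"turn": 0,"grip": 1}
    - {"tx": -0.15,"ty": 0.002,"tz": -0.365,"turn": 0,"grip": 1}
    - {"tx": -0.15,"ty": 0.002,"tz": -0.365,"turn": 0,"grip": 1}
    - {"tx": -0.15,"ty": 0.002,"tz": -0.365,"turn": 0,"grip": 1}

```text
clock: 11.85
position: [0.529, 0.299, 0.0854]
ee_rot: [-0.171, -3.134, 0.005]
force: [0.4, 0.6, 0.2]
width: 0.289
```

>>> drive_tool:
  increments:
    - {"tx": -0.002,"ty": 0.002,"tz": -0.015,"turn": 0,"grip": 1}
    - {"tx": -0.002,"ty": 0.002,"tz": -0.025,"turn": 0,"grip": 1}
    - {"tx": -0.002,"ty": 0.002,"tz": -0.03,"turn": 0,"grip": 1}
    - {"tx": -0.002,"ty": 0.002,"tz": -0.032,"turn": 0,"grip": 1}
    - {"tx": -0.002,"ty": 0.002,"tz": -0.032,"turn": 0,"grip": 1}
    - {"tx": -0.002,"ty": 0.002,"tz": -0.032,"turn": 0,"grip": 1}

```text
clock: 12.45
position: [0.5282, 0.2999, 0.0727]
ee_rot: [-0.171, -3.135, 0.005]
force: [0.1, -0.7, -0.5]
width: 0.288
```

>>> drive_tool:
  increments:
    - {"tx": 0,"ty": 0,"tz": -0.002,"turn": 0,"grip": 1}
    - {"tx": 0,"ty": 0,"tz": -0.003,"turn": 0,"grip": 1}
    - {"tx": 0,"ty": 0,"tz": -0.004,"turn": 0,"grip": 1}
    - {"tx": 0,"ty": 0,"tz": -0.004,"turn": 0,"grip": 1}

```text
clock: 12.85
position: [0.5284, 0.3, 0.0717]
ee_rot: [-0.171, -3.135, 0.005]
force: [-1.7, -1.2, 5.6]
width: 0.289
```

It touches down with about 5.6 N. I'll open gently and then go straight up.

>>> drive_tool:
  increments:
    - {"tx": 0,"ty": 0,"tz": 0,"turn": 0,"grip": 0.38}
    - {"tx": 0,"ty": 0,"tz": 0,"turn": 0,"grip": 0.3}
    - {"tx": 0,"ty": 0,"tz": 0,"turn": 0,"grip": 0.1}
    - {"tx": 0,"ty": 0,"tz": 0,"turn": 0,"grip": -0.1}
    - {"tx": 0,"ty": 0,"tz": 0,"turn": 0,"grip": -0.2}
    - {"tx": 0,"ty": 0,"tz": 0,"turn": 0,"grip": -0.2}
    - {"tx": 0,"ty": 0,"tz": 0,"turn": 0,"grip": -0.2}
    - {"tx": 0,"ty": 0,"tz": 0,"turn": 0,"grip": -0.2}

```text
clock: 13.65
position: [0.5283, 0.2999, 0.0717]
ee_rot: [-0.171, -3.135, 0.005]
force: [0.1, 0.0, 0.0]
width: 0.601
```

>>> drive_tool:
  increments:
    - {"tx": 0,"ty": 0,"tz": 0.03,"turn": 0,"grip": -0.2}
    - {"tx": 0,"ty": 0,"tz": 0.08,"turn": 0,"grip": -0.2}
    - {"tx": 0,"ty": 0,"tz": 0.15,"turn": 0,"grip": -0.2}
    - {"tx": 0,"ty": 0,"tz": 0.25,"turn": 0,"grip": -0.2}
    - {"tx": 0,"ty": 0,"tz": 0.35,"turn": 0,"grip": -0.2}
    - {"tx": 0,"ty": 0,"tz": 0.4,"turn": 0,"grip": -0.2}
    - {"tx": 0.1,"ty": 0,"tz": 0.4,"turn": 0,"grip": -0.2}
    - {"tx": 0.1,"ty": 0,"tz": 0.4,"turn": 0,"grip": -0.2}
    - {"tx": 0.1,"ty": 0,"tz": 0.4,"turn": 0,"grip": -0.2}

```text
clock: 14.55
position: [0.5687, 0.2997, 0.232]
ee_rot: [-0.172, -3.135, 0.004]
force: [-0.7, 0.4, -0.2]
width: 0.597
```

Run:
```python
from h import *
s=observe();print(s["position"],s["force"],s["clock"],s["width"])
im=get_image("wrist")[:,:,::-1];C=cam("wrist",s);b=get_image("scene")[:,:,::-1]
print(proj(C,[[.528,.3,.031],[.528,.3,.088],[.528,.3,.103]]))
o=np.zeros((300,800,3),np.uint8);o[:,:400]=cv2.resize(im,(400,300));o[:,400:]=cv2.resize(b[100:340,120:440],(400,300));cv2.imwrite("pics/c8.png",o)
```

```text
[0.56874393 0.29965564 0.23196884] [-0.7176556   0.41954184 -0.21598206] 14.55 0.5972145696229719
[[250.44829374 139.53907186]
 [249.79065903 145.44292496]
 [249.57607946 147.36929266]]
```

View pics/c8.png

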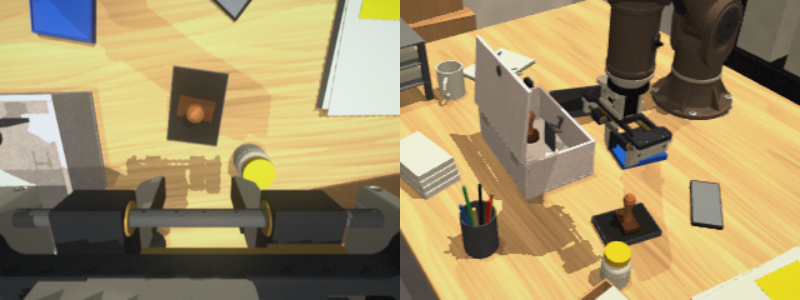

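The stamp stands upright mid-pad. The knob is at raw (250,146), where (249.7,146) was predicted, and the foot is at about (252,137), where (250,140) was predicted. The lid is open, the round stamp is standing, and the hand is clear.

```bash
python3 -c "
from cell import *
print(sign_off())"
```

```text
the job is handed in; nothing more can be done
None
```

I finished the job and handed it in at about 14.6 s of the 64 s allowed; sign-off gives no verdict. I pressed the lid at the touch mark until the latch clicked and eased it up under the fingers at about 1 rad/s to fully open. Then I lifted out the oblong stamp and set it on the smaller black pad, letting go only once it touched down with about 5.6 N.

**Last checks:**
- **Stamp:** it stands upright within about 3 mm of the pad centre I measured.
- **Lid and round stamp:** the lid stands open and the round stamp is upright in the box, both judged by eye from the pictures.
- **Loose things:** the mug, jar and phone look unmoved in the pictures; I did not measure them again.
- **Hand:** it hangs free with no contact force.

**What went wrong or disagreed:**
- One move call was refused as invalid because it left fields out. I sent it again in full.
- The first two estimates of the pad centre differed by about 10 mm. I used the nearly overhead measurement, (0.528, 0.300), which lies between them.
- I pressed the lid to about 25 N, well above the 4 N it needs, to make sure of the click.

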